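# Drop the square bench stop

## Task

Four wooden pop-up stops stand raised in a row on the planing board. With the fingertips, gently press the single square one straight down until it is fully home, level with its steel collar, so that the next board can lie over that place, then draw the hand back clear. Do not touch the three round stops or pull any stop up, and do not disturb the wooden strip and the tools lying around.

Things in the scene. Friction and masses are not known exactly. Their poses are not given: they have to be found in the camera images.
- stop_square (a joint): how far the square stop has been pushed down, m: 0 = fully raised (its top 22 mm above its collar plate), 0.0215 = fully down, where its top is 0.5 mm above the collar plate and it meets a hard end. It starts between 0 and 0.005. It slides straight down into the board against about 4 N of friction (no spring) and stays where it is left. Negative values mean it has been pulled up.
- stop_square_top (a point): centre of the top face of the square stop, the one beech plunger of square outline, 42 x 42 mm; the point moves with it. It stands in a 60 x 60 mm steel collar plate 2 mm thick, screwed on the planing board, whose top is 30 mm above the bench. Its axes are the board's: z up, y along the row of stops.
- planing_board: fixed wooden board, 200 mm (its x) x 360 mm (its y) x 30 mm thick, flat on the bench; origin at the centre of its underside. The four stops stand in one row along its y, 45 mm to the +x side of its middle and 85 mm apart, in an order that changes from run to run.
- strip: loose planed wooden strip, 44 x 271 x 20 mm, lying on the board along its y on the robot's side of the stops; origin at the centre of its underside. Leave it alone.
- sanding_block: loose cork sanding block, 65 x 112 x 32 mm, on the bench behind the board; origin at the centre of its underside. Leave it alone.
- block_plane: loose metal block plane, 160 x 48 x 54 mm, on the bench left of the board; origin at the centre of its underside. Leave it alone.
- try_square: loose try square with wooden stock, 176 x 115 x 16 mm, on the bench right of the board; origin at the centre of its underside. Leave it alone.
- stop_round_a_top (a point): centre of the top face of one of the three alike round beech stops, 34 mm across, raised 17 to 22 mm above its collar plate; it slides down as easily as the square one, 85 mm between neighbours. Leave it alone.
- stop_round_b_top (a point): centre of the top face of another of the three alike round beech stops, 34 mm across, raised 17 to 22 mm above its collar plate; it slides down as easily as the square one, 85 mm between neighbours. Leave it alone.
- stop_round_c_top (a point): centre of the top face of the third of the three alike round beech stops, 34 mm across, raised 17 to 22 mm above its collar plate; it slides down as easily as the square one, 85 mm between neighbours. Leave it alone.

How it is judged:
By the outcome, as a careful person would: the job done as asked, in the order asked, and still so for the second after the job is handed in, with the robot touching nothing.
It also fails if it takes over 37 s, if anything falls off the work surface, if the arm or the gripper's body presses on something with over 40 N, if the wrist force passes 120 N, or if a joint passes its speed limit or range.

## Robot

A 6-joint arm with a two-finger parallel gripper is mounted at the origin on a cart in front of the work surface, level with it; the furniture and walls round the work are solid. World frame = base frame: x ahead of the robot, y to its left, z up, the work surface at z = 0. Lengths are in m, angles in degrees, forces in N, time in s.
With the tool pointing down it reaches from about 0.375 to 0.9 m from the base axis. Payload 3.1 kg.
Tool frame: the origin (TCP) lies on the centre line of the jaws, within the pads' length; the fingertips stand 14 mm ahead of it and the grasp point (between the pads) lies 5 mm behind it (manip.finger_overhang is the distance from the TCP to the fingertips, in m); z points along the fingers, y is the line along which they close (so a half turn about z gives the same grasp; the last joint's range is limited). The gripper opens to 87 mm and grips with 3 to 60 N. Pads are 19 mm wide; open, the fingers measure 117 mm over their backs; the gripper's body (75 mm by 190 mm) begins 51 mm behind the grasp point.
Start: joints at [-82.42, 30.224, 82.088, -0, 67.689, -10.227], TCP at [0.191, -0.595, 0.237] pointing down, gripper open.
Joint ranges: [-176.69, 176.69], [-43.24, 126.21], [12.49, 139.97], [-82, 262], [0, 151.66], [-163.58, 163.58]. Speed limits (degrees/s): [159.86, 159.86, 180, 180, 180, 180].

## Interface

Orientations are given as [roll, pitch, yaw] about the fixed x, y, z axes, in that order (R = Rz(yaw) Ry(pitch) Rx(roll)).
In Python, from station import telemetry, viewer, workorder, manip gives the robot as it stands.
- The arm moves only by the tool step_arm, never from a script. Its argument "motion" is a list of rows, each a list of 5 numbers: the shift along the tool's x, y, z in mm, then the turn about the tool's z in rad, then the opening, from 0 (shut) to 1 (fully open). In form: [[x, y, z, spin, jaw], ...]. A call has 1 to 5 rows; each row shifts and turns the commanded pose from where the row before left it, along the tool's axes as they then stand; what a row does not reach is not made up. A row lasts 1/12 s, in which the tool goes at most 41.7 mm and 7.16 degrees, less where a joint would pass 70% of its speed; a pose out of reach is approached as far as the arm can. A call is refused whole if a number of a shift passes 41.7 or a number of a turn 0.125, either way. A call with a gripper value outside its range is refused whole. The fingers move at their own pace and stop on an object; "squeeze" is the grip in N (left out, the last holds). Time passes only in rows, so rows that do not move let the fingers close. It gives the time, the measured TCP pose, the force, the opening and the grip force at its end, in the units of the state.
- telemetry.observe(): the state, without advancing time (a new reading comes with each control period).
- viewer.capture(name): name is "scene" or "top" or "wrist"; returns a dict with "color" (480x640x3 uint8, red, green, blue), "fx", "fy", "cx", "cy" (pixels), "world_from_camera" (4x4, takes a point from camera to world coordinates); the wrist camera has in their place "hand_eye" (4x4, takes a point from camera to tool coordinates, whose origin is the TCP and whose axes are the flange's). Camera axes: x right, y down, z forward; pixel columns grow to the right and rows downward; lengths in m; the calibration is good to about 2 mm. A picture is of the moment at which its call begins: read the wrist's pose just before it. There is no depth.
- workorder.hand_in(): hands the job in; it is judged then, once.
Trained networks look in a picture, given as the dict that the camera call returned (one of the last four; its "shot" number tells which), for a name from the list of things; names that differ only in an ending like _2 or _b are one class to them, and where a whole thing is asked for, a point or a joint stands for the part that bears it (a point fixed in the world has none). Each returns a list of dicts, best first, with "score" (0 to 1); they miss things now and then, are a little off and sometimes report something else, mostly with a low value. They report only what shows in the picture. A call takes as long as a camera call.
- viewer.find_in(picture, label): "at" ([column, row] as shares, 0 to 1, of the picture: columns of its width, rows of its height, amid what is visible of it).
- viewer.pinpoint(picture, label): "at" ([column, row] as shares, 0 to 1, of the picture: columns of its width, rows of its height: a listed point, or the origin of a listed thing).
The state is a dict: "t": time; "q": joint angles; "qd": joint speeds; "joint_efforts": joint torques, N m; "tcp_pos": TCP position; "ee_rot": TCP orientation; "ft_force": force on the tool from outside, world axes, zero at the start; "moment": the same for the moment, N m; "gripper_width": finger opening in m; "gripper_force": force on a finger pad.
Only numpy, scipy, OpenCV 4.12 (cv2) and the standard library are available. Lean on these libraries where they do the work, as an engineer would, in place of code of your own. Each camera call takes 0.05 s, during which the arm holds its last target. There are 200 camera calls.

## Working session

There is one attempt and no reset: what is moved stays moved. The work goes in short steps, Python scripts to look and compute and a tool call to move; the robot and the scene stay as the last step left them, time stands still between calls to the robot, and variables do not carry over. Pictures are saved under pics/ and viewed, at most 10 in all, crops included, and the job is handed in when it is done.

Besides the shell and the picture viewer there is one more tool, called after "Emit:" as name(argument=value, ...) on one line, values as JSON. step_arm: Moves the arm, as the interface text tells. Its arguments: {"type":"object","properties":{"motion":{"type":"array","items":{"type":"array","items":{"type":"number"}}},"squeeze":{"type":"number"}},"required":["motion"]}

```bash
mkdir -p pics
cat > h.py <<'E'
import numpy as np, cv2
from station import telemetry, viewer, workorder, manip
def ray(p,at,T):
    d=T[:3,:3]@np.array([(at[0]*640-p['cx'])/p['fx'],(at[1]*480-p['cy'])/p['fy'],1]); return T[:3,3],d
def onz(p,at,z,T=None):
    o,d=ray(p,at,np.array(p['world_from_camera']) if T is None else T); return (o+d*(z-o[2])/d[2]).round(4)
E
python3 - <<'E'
from h import *
for n in('top','scene'):
    p=viewer.capture(n); cv2.imwrite(f'pics/{n}.png',p['color'][:,:,::-1])
    for l,z in(('stop_square_top',.052),('stop_round_a_top',.051),('planing_board',0.)):
        for r in viewer.pinpoint(p,l)[:4]: print(n,l,r['score'],np.round(np.array(r['at'])*[640,480],1),onz(p,r['at'],z))
s=telemetry.observe(); print(s['tcp_pos'],s['ee_rot'],s['ft_force'],manip.finger_overhang)
E
```

```text
top stop_square_top 0.8 [270.6 272. ] [0.5457 0.0795 0.052 ]
top stop_round_a_top 0.66 [341.5 271.8] [ 0.5434 -0.0878  0.051 ]
top planing_board 0.89 [290.  288.7] [0.508 0.036 0.   ]
scene stop_square_top 0.64 [306.9 278.3] [0.545  0.0796 0.052 ]
scene stop_round_a_top 0.67 [346.1 247.2] [ 0.5568 -0.097   0.051 ]
scene planing_board 0.84 [325.4 292. ] [0.503  0.0458 0.    ]
[ 0.19114009 -0.59494826  0.23640926] [-1.79982827e+02 -1.67785116e-03  1.78076657e+01] [0.4098773  0.82525158 0.24995709] 0.014
```

View pics/top.png

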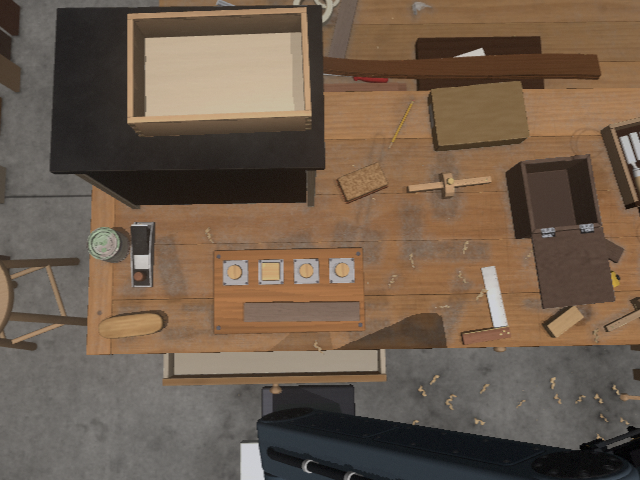

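View pics/scene.png

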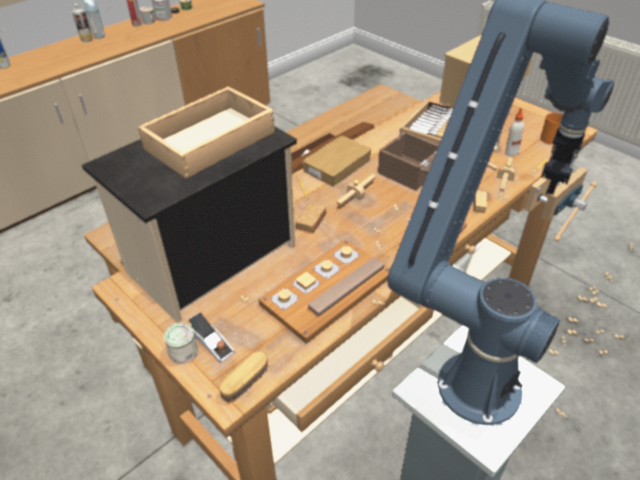

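The top view shows the square stop second from the left at (270,271), with round stops at (235,271), (306,271) and (342,270). The board's yaw is close to 0, and both views put the square at about (0.546, 0.079). The tall cabinet is well behind the row. I'll turn the tool to yaw 0 while closing the jaws, then travel across at height.

Emit:
step_arm(motion=[[0,0,0,0.104,0],[0,0,0,0.104,0],[0,0,0,0.103,0],[0,0,0,0,0]], squeeze=5)

```text
t: 0.73
tcp_pos: [0.1912, -0.595, 0.2366]
ee_rot: [180.0, -0.0, -0.1]
ft_force: [-0.4, -0.5, 0.8]
gripper_width: 0.0682
gripper_force: 0.0
```

Emit:
step_arm(motion=[[17,-32,0,0,0],[17,-32,0,0,0],[17,-32,0,0,0],[17,-32,0,0,0],[17,-32,0,0,0]])

```text
t: 1.15
tcp_pos: [0.2766, -0.4336, 0.2366]
ee_rot: [180.0, -0.0, 0.1]
ft_force: [0.3, -1.0, 0.1]
gripper_width: 0.0348
gripper_force: 0.0
```

Emit:
step_arm(motion=[[17,-32,0,0,0],[17,-32,0,0,0],[17,-32,0,0,0],[17,-32,0,0,0],[17,-32,0,0,0]])

```text
t: 1.57
tcp_pos: [0.3618, -0.2736, 0.2368]
ee_rot: [180.0, -0.0, 0.1]
ft_force: [0.9, -0.4, -0.5]
gripper_width: 0.0038
gripper_force: 0.0
```

Emit:
step_arm(motion=[[17,-32,0,0,0],[17,-32,0,0,0],[17,-32,0,0,0],[17,-32,0,0,0],[17,-32,0,0,0]])

```text
t: 1.98
tcp_pos: [0.4469, -0.1135, 0.2369]
ee_rot: [180.0, -0.0, 0.2]
ft_force: [0.5, -0.3, -1.1]
gripper_width: 0.0006
gripper_force: 0.0
```

Emit:
step_arm(motion=[[17,-32,0,0,0],[17,-32,0,0,0],[17,-32,0,0,0],[17,-32,0,0,0],[0,0,0,0,0]])

```text
t: 2.4
tcp_pos: [0.517, 0.0179, 0.237]
ee_rot: [-179.9, -0.2, 0.5]
ft_force: [0.6, -1.3, 0.1]
gripper_width: 0.0004
gripper_force: 0.0
```

```bash
cat > w.py <<'E'
from h import *
from scipy.spatial.transform import Rotation as R
import sys
s=telemetry.observe(); p=viewer.capture('wrist'); cv2.imwrite(f'pics/{sys.argv[1]}.png',p['color'][:,:,::-1])
T=np.eye(4); T[:3,:3]=R.from_euler('xyz',s['ee_rot'],degrees=True).as_matrix(); T[:3,3]=s['tcp_pos']; T=T@np.array(p['hand_eye'])
print(s['t'],s['tcp_pos'],s['ee_rot'],s['ft_force'],'cam',T[:3,3])
for l,z in(('stop_square_top',.052),('stop_round_a_top',.051),('planing_board',0.)):
    for r in viewer.pinpoint(p,l)[:4]: print(l,r['score'],np.round(np.array(r['at'])*[640,480],1),onz(p,r['at'],z,T))
np.savez('w.npz',T=T,f=[p['fx'],p['fy'],p['cx'],p['cy']])
E
python3 w.py w1
```

```text
2.4 [0.51702785 0.01785932 0.2369937 ] [-179.88501855   -0.22335532    0.4697642 ] [ 0.61979014 -1.33776814  0.08335261] cam [0.58781295 0.0185545  0.38552232]
stop_square_top 0.79 [253.5 181.4] [0.5507 0.0804 0.052 ]
stop_round_a_top 0.72 [435.7 182.7] [ 0.5508 -0.0877  0.051 ]
stop_round_a_top 0.32 [162.7 181.5] [0.5498 0.1645 0.051 ]
planing_board 0.72 [302.  219.7] [0.5036 0.0387 0.    ]
```

View pics/w1.png

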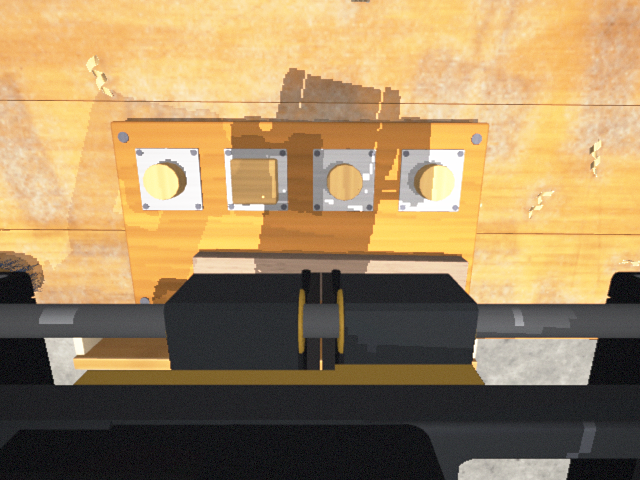

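The wrist view shows the square stop's top at about (254,181), between round stops at (163,181) and (345,181). All three cameras agree on roughly (0.548, 0.080). I'll move above it and partway down.

Emit:
step_arm(motion=[[16,-31,0,0,0],[15,-31,0,0,0],[0,0,30,0,0],[0,0,30,0,0],[0,0,30,0,0]])

```text
t: 3.02
tcp_pos: [0.5456, 0.0736, 0.1463]
ee_rot: [180.0, -0.1, -0.0]
ft_force: [0.3, -0.1, -0.9]
gripper_width: 0.0003
gripper_force: 0.0
```

Emit:
step_arm(motion=[[0,0,30,0,0],[0,0,15,0,0],[0,0,0,0,0],[0,0,0,0,0]])

```text
t: 3.35
tcp_pos: [0.5447, 0.0734, 0.1011]
ee_rot: [180.0, 0.1, -0.1]
ft_force: [0.2, 0.7, 1.1]
gripper_width: 0.0007
gripper_force: 0.0
```

```bash
python3 w.py w2
```

```text
3.35 [0.54467265 0.0734     0.10107717] [ 1.79999975e+02  1.25736971e-01 -1.15600754e-01] [0.21202029 0.65901209 1.06270018] cam [0.61636061 0.07367105 0.24917413]
stop_square_top 0.75 [304.3 254. ] [0.552 0.083 0.052]
stop_round_a_top 0.64 [601.6 256.8] [ 0.5495 -0.0892  0.051 ]
```

View pics/w2.png

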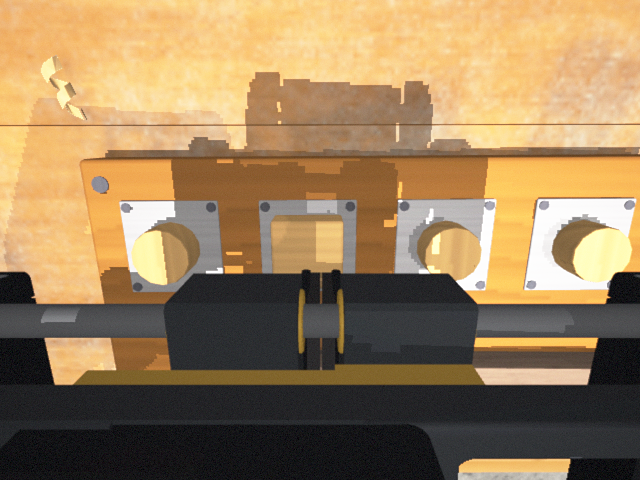

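The square top spans columns 271–343 and lies just ahead of the fingers. I'll correct by +4 mm in x and +7 mm in y, then lower gently.

Emit:
step_arm(motion=[[4,-7,0,0,0],[0,0,10,0,0],[0,0,10,0,0],[0,0,9,0,0],[0,0,0,0,0]])

```text
t: 3.97
tcp_pos: [0.5475, 0.0821, 0.0702]
ee_rot: [-180.0, 0.3, 0.0]
ft_force: [-0.1, 0.1, 0.1]
gripper_width: 0.0004
gripper_force: 0.0
```

Emit:
step_arm(motion=[[0,0,3,0,0],[0,0,3,0,0],[0,0,3,0,0],[0,0,3,0,0]])

```text
t: 4.3
tcp_pos: [0.5494, 0.0819, 0.0607]
ee_rot: [180.0, -0.0, -0.0]
ft_force: [-0.6, -0.8, 4.0]
gripper_width: 0.0006
gripper_force: 1.9
```

Emit:
step_arm(motion=[[0,0,3,0,0],[0,0,3,0,0],[0,0,2,0,0],[0,0,2,0,0],[0,0,0,0,0]])

```text
t: 4.72
tcp_pos: [0.5494, 0.0819, 0.0502]
ee_rot: [-180.0, -0.0, -0.0]
ft_force: [-0.0, -0.1, -0.2]
gripper_width: 0.0006
gripper_force: 0.0
```

Emit:
step_arm(motion=[[0,0,1,0,0],[0,0,1,0,0]])

```text
t: 4.88
tcp_pos: [0.5494, 0.0819, 0.0486]
ee_rot: [180.0, -0.0, -0.0]
ft_force: [-0.8, -0.5, 3.1]
gripper_width: 0.0005
gripper_force: 1.8
```

Emit:
step_arm(motion=[[0,0,1,0,0],[0,0,0.5,0,0]])

```text
t: 5.05
tcp_pos: [0.5494, 0.0819, 0.0471]
ee_rot: [180.0, -0.0, -0.0]
ft_force: [-0.7, -0.6, 3.3]
gripper_width: 0.0009
gripper_force: 1.8
```

Emit:
step_arm(motion=[[0,0,0.5,0,0],[0,0,0.5,0,0]])

```text
t: 5.22
tcp_pos: [0.5494, 0.0819, 0.0469]
ee_rot: [180.0, -0.0, -0.0]
ft_force: [-2.5, 0.3, 13.0]
gripper_width: 0.0007
gripper_force: 6.7
```

Emit:
step_arm(motion=[[0,0,0.4,0,0],[0,0,0,0,0]])

```text
t: 5.38
tcp_pos: [0.5494, 0.0819, 0.0468]
ee_rot: [180.0, -0.0, -0.0]
ft_force: [-1.7, -0.7, 11.2]
gripper_width: 0.0006
gripper_force: 5.8
```

The tool has stalled at TCP z = 0.0468 (0.0465 expected) with the force at 11–13 N, well above the 4 N friction, so the stop is at its hard end. I'll retract straight up, slowly at first.

Emit:
step_arm(motion=[[0,0,-3,0,0],[0,0,-8,0,0],[0,0,-20,0,0],[0,0,-30,0,0],[0,0,-30,0,0]])

```text
t: 5.8
tcp_pos: [0.5484, 0.0819, 0.1368]
ee_rot: [-180.0, 0.2, -0.0]
ft_force: [0.8, 0.2, 0.2]
gripper_width: 0.0006
gripper_force: 0.0
```

Emit:
step_arm(motion=[[0,0,-30,0,0],[0,0,-30,0,0],[-30,0,-20,0,0],[-30,0,0,0,0],[0,0,0,0,0]])

```text
t: 6.22
tcp_pos: [0.4826, 0.0826, 0.2173]
ee_rot: [-180.0, 0.4, 0.0]
ft_force: [-0.7, 0.1, -1.3]
gripper_width: 0.0007
gripper_force: 0.0
```

Emit:
step_arm(motion=[[0,0,0,0,0],[0,0,0,0,0],[0,0,0,0,0]])

```text
t: 6.47
tcp_pos: [0.4906, 0.0818, 0.2166]
ee_rot: [180.0, -0.1, -0.0]
ft_force: [-0.3, -0.4, 0.6]
gripper_width: 0.0004
gripper_force: 0.0
```

```bash
python3 w.py w3
```

```text
6.4667 [0.49058688 0.08179229 0.21659395] [ 1.79996661e+02 -7.25700234e-02 -1.83210880e-02] [-0.31863576 -0.39274848  0.63154897] cam [0.56176228 0.08219322 0.36493698]
stop_square_top 0.55 [321.  153.1] [0.5504 0.0816 0.052 ]
stop_round_a_top 0.61 [521.6 153.1] [ 0.5503 -0.0889  0.051 ]
planing_board 0.96 [362.7 194.6] [0.5073 0.0391 0.    ]
```

View pics/w3.png

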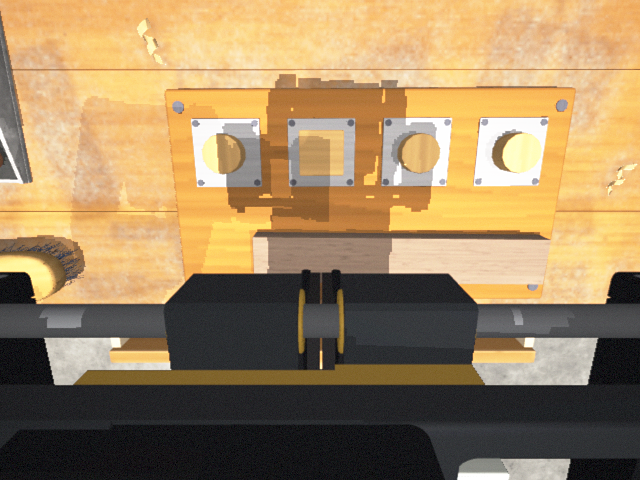

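The square stop at (321,153) is now flush and centred in its collar. The round stops at (222,153), (420,153) and (521,153) are still raised, the strip hasn't moved, and the hand is clear.

```bash
python3 -c "
from station import workorder
print(workorder.hand_in())"
```

```text
the job is handed in; nothing more can be done
None
```

I pressed the square stop down to its hard end, level with its collar, then drew the hand back clear and handed the job in; the round stops and the strip look untouched in the last picture, and the arm went nowhere near the tools.

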